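# Clamp the orange-lidded transport case with its draw latch

### The job

The case with the orange lid is packed with repaired phones and ready for the courier. Flip the wire loop of its draw latch over the keeper on the lid, then swing the lever back over centre until it lies flat, so that the lid is drawn shut and stays clamped. Leave the case with the green lid and its open latch as they are.

Things in the scene. Friction and masses are not known exactly. Their poses are not given: they have to be found in the camera images.
- case_orange: The case to clamp: fixed, 150 x 150 mm, 110 mm tall, stood on its hinge side with seam and draw latch on its flat top (z = 110 mm). Origin: underside, below the lever's pivot. x points from the black body shell (x -72 to 18 mm) to the orange lid shell (18 to 78 mm), y along the seam, z up; the latch lies in its y = 0 plane. Stands left or right on the bench, turned up to 0.4 rad.
- orange_pivot (a point): The lever's pivot on two small steel ears, 16 mm above the case's top, at x = 0, y = 0 of the case; its axes are those of the case.
- orange_lever (a joint): Lever angle, rad. 0: clamped, handle flat along the case's -x, its upper face 17 mm above the top (a stop); 1.57: upright; starts at 2.2 to 2.5, leaning over the lid. Slight friction (0.03 N m) holds it where left. With the loop hooked, pushing it back takes up to 3 N at its end; dead centre is near 0.35, below about 0.25 it snaps down to 0 and stays.
- orange_handle (a point): End of the lever's flat steel handle (22 mm wide, 3 mm thick, red pad), 63 mm from the pivot. To close it is swung up from the lid side, over, and down onto the body side.
- orange_crossbar (a point): Middle of the crossbar of the steel wire loop: 5 mm wire, 35 mm wide, 61 mm from the loop's pivot, which is on the lever 15 mm from the lever's own pivot. The loop passes round the handle. It starts leaning back over the body, 10 to 30 degrees past upright, crossbar 80 to 90 mm above the case's top.
- orange_bail (a joint): Angle of the wire loop on the lever, rad: 0 in line when clamped; 4.45 leaning back against its stop, as at the start; about 2 when it lies on the lid with the lever open. Almost no friction: pushed 15 degrees past upright towards the lid it falls by its weight, and with the lever left as it was its crossbar lands on the lid 12 to 16 mm in +x of the keeper point.
- orange_keeper (a point): Top of the steel keeper on the lid: a hook 22 mm wide (y), 14 mm long, 12 mm tall, 43 mm in +x from the lever's pivot with the lid shut; its 5 mm lip points away from the lever (+x), underside 7.5 mm above the lid. The point lies above the hook's inner face; the crossbar belongs just +x of it, under the lip, where swinging the lever back draws it.
- orange_lid (a joint): Angle of the lid about its hinge at the foot of the seam, rad: 0 shut. A springy gasket holds it ajar at about 0.06 (6 mm gap at the top) and opens it again whenever it is not clamped (about 20 N at the top when shut).
- case_green: The other case, the same but for its green lid shell, latch open too; to be left as it is. Frame as for the orange one.
- green_handle (a point): End of the green case's lever.
- green_crossbar (a point): Middle of the crossbar of the green case's wire loop.

How it is judged:
By the outcome, as a careful person would: the job done as asked, in the order asked, and still so for the second after the job is handed in, with the robot touching nothing.
It also fails if it takes over 38 s, if anything falls off the work surface, if the arm or the gripper's body presses on something with over 40 N, if the wrist force passes 120 N, or if a joint passes its speed limit or range.

### The arm

A 6-joint arm with a two-finger parallel gripper is mounted at the origin on a cart in front of the work surface, level with it; the furniture and walls round the work are solid. World frame = base frame: x ahead of the robot, y to its left, z up, the work surface at z = 0. Lengths are in m, angles in rad, forces in N, time in s.
With the tool pointing down it reaches from about 0.225 to 0.875 m from the base axis. Payload 3.4 kg.
Tool frame: the origin (TCP) lies where the fingers leave the gripper's body, on its centre line; the fingertips stand 73 mm ahead of it and the grasp point (between the pads) lies 54 mm ahead of it; z points along the fingers, y is the line along which they close (so a half turn about z gives the same grasp; the last joint's range is limited). The gripper opens to 85 mm and grips with 20 to 120 N. Pads are 22 mm wide; open, the fingers measure 114 mm over their backs; the gripper's body (76 mm by 85 mm) begins 54 mm behind the grasp point. The pads swing forward as they close: fully open they stand 13 mm farther back than shut.
Start: joints at [-1.457, 0.276, 1.505, -0, 1.361, -0.121], TCP at [0.134, -0.559, 0.304] pointing down, gripper open.
Joint ranges: [-2.89, 2.89], [-0.75, 2.08], [0.22, 2.7], [-1.18, 4.32], [0.11, 2.71], [-2.7, 2.7]. Speed limits (rad/s): [2.57, 2.57, 3.14, 3.14, 3.14, 3.14].

### API

Orientations are given as a 3x3 rotation matrix whose columns are the frame's x, y, z axes.
In Python, from rig import arm, monitor, viewer, finder gives the robot as it stands. Calls block until the motion is done:
- arm.move_to(position, orientation): joint-space move of the TCP to a pose.
- arm.movel(position, speed=0.15, attitude=None): straight line of the TCP; attitude=None keeps the orientation; speed is the mean speed in m/s.
- arm.goto_joints(angles): joint-space move.
- arm.gripper_to(opening, f_grip=None): finger opening in m; f_grip is the grip in N (None keeps the last); returns when the fingers have stopped.
- arm.sleep(seconds).
- arm.solve_ik(position, orientation): joint angles nearest the present ones, or None.
- monitor.get_state(): the state.
- viewer.snapshot(name): name is "side" or "top" or "wrist"; returns the picture (420x560x3 uint8, red, green, blue); there is no depth.
- viewer.calibration(name): a dict with "fx", "fy", "cx", "cy" (pixels), "world_from_camera" (4x4, takes a point from camera to world coordinates). Camera axes: x right, y down, z forward; pixel columns grow to the right and rows downward; lengths in m; the calibration is good to about 2 mm. A picture is of the moment at which its call begins: read the wrist's pose just before it. calibration takes no time and is no camera call; for the wrist camera it gives the pose at the moment of the call.
A pose or a line that the arm cannot do raises arm.MotionError and nothing moves.
- arm.close_job(): hands the job in; it is judged then, once.
Trained networks look in the newest picture that a camera, given by its name, has taken for a name from the list of things; names that differ only in an ending like _2 or _b are one class to them, and where a whole thing is asked for, a point or a joint stands for the part that bears it (a point fixed in the world has none). Each returns a list of dicts, best first, with "score" (0 to 1); they miss things now and then, are a little off and sometimes report something else, mostly with a low value. They report only what shows in the picture. A call takes as long as a camera call.
- finder.trace(camera, target): "region" (420x560 bool, what is visible of it) and "position" ([column, row] in pixels, amid what is visible of it).
- finder.pinpoint(camera, target): "position" ([column, row] in pixels: a listed point, or the origin of a listed thing).
The state is a dict: "t": time; "q": joint angles; "joint_vel": joint speeds; "tau": joint torques, N m; "tool_pos": TCP position; "tcp_rot": TCP orientation; "wrist_force": force on the tool from outside, world axes, zero at the start; "torque": the same for the moment, N m; "width": finger opening in m; "gripper_force": force on a finger pad.
Only numpy, scipy, OpenCV 4.12 (cv2) and the standard library are available. Lean on these libraries where they do the work, as an engineer would, in place of code of your own. Each camera call takes 0.05 s, during which the arm holds its last target. There are 200 camera calls.

## Working session

There is one attempt and no reset: what is moved stays moved. The work goes in short steps, each a Python script; the robot and the scene stay as the last script left them, time stands still between calls to the robot, and variables do not carry over. Pictures are saved under pics/ and viewed, at most 10 in all, crops included, and the job is handed in when it is done.

```bash
mkdir -p pics; ls
cat > h.py <<'E'
import numpy as np, cv2
from rig import arm, monitor, viewer, finder
def snap(c,f=None):
    im=viewer.snapshot(c)
    if f: cv2.imwrite('pics/'+f,im[:,:,::-1])
    return viewer.calibration(c)
def ray(K,p):
    T=np.array(K['world_from_camera']); d=np.array([(p[0]-K['cx'])/K['fx'],(p[1]-K['cy'])/K['fy'],1.])
    d=T[:3,:3]@d; return T[:3,3],d/np.linalg.norm(d)
def proj(K,P):
    T=np.array(K['world_from_camera']); c=T[:3,:3].T@(np.asarray(P)-T[:3,3])
    return np.array([K['fx']*c[0]/c[2]+K['cx'],K['fy']*c[1]/c[2]+K['cy']])
def atz(K,p,z):
    o,d=ray(K,p); return o+d*(z-o[2])/d[2]
def tri(rs):
    A=0;b=0
    for o,d in rs:
        M=np.eye(3)-np.outer(d,d); A=A+M; b=b+M@o
    return np.linalg.solve(A,b)
E
python3 - <<'E'
from h import *
np.set_printoptions(precision=3,suppress=True)
Ks={c:snap(c,c+'0.png') for c in('top','side')}
for c in Ks:
    print(c,Ks[c]['world_from_camera'],Ks[c]['fx'])
    for n in ['orange_pivot','orange_handle','orange_crossbar','orange_keeper','case_orange','case_green','green_handle','green_crossbar']:
        print(n,[(np.round(r['position'],1),round(r['score'],2)) for r in finder.pinpoint(c,n)[:3]])
print(monitor.get_state()['t'])
a=cv2.imread('pics/top0.png');b=cv2.imread('pics/side0.png')
cv2.imwrite('pics/both0.png',cv2.resize(np.vstack([a,b]),(400,600)))
E
```

```text
pics
top [[ 0.024 -0.997  0.076  0.391]
 [-1.    -0.022  0.022 -0.022]
 [-0.021 -0.077 -0.997  1.401]
 [ 0.     0.     0.     1.   ]] 530.6913039496912
orange_pivot [(array([364.7, 217.1]), 0.72), (array([183.4, 220.5]), 0.22)]
orange_handle [(array([368.4, 197.5]), 0.78)]
orange_crossbar [(array([362.9, 226.1]), 0.56)]
orange_keeper [(array([365.9, 195.8]), 0.75)]
case_orange [(array([353.4, 220.4]), 0.92)]
case_green []
green_handle [(array([177.5, 197.8]), 0.82)]
green_crossbar [(array([182. , 220.3]), 0.43)]
side [[-1.     0.001 -0.003  0.498]
 [ 0.003  0.619 -0.785  0.766]
 [ 0.    -0.785 -0.619  0.736]
 [ 0.     0.     0.     1.   ]] 414.02270053842716
orange_pivot [(array([286. , 162.3]), 0.62)]
orange_handle [(array([269. , 148.2]), 0.65)]
orange_crossbar [(array([286.8, 142.4]), 0.45)]
orange_keeper [(array([267.5, 159.3]), 0.69)]
case_orange [(array([280.4, 201.7]), 0.82)]
case_green [(array([290.7, 316. ]), 0.68), (array([268.2, 145.3]), 0.53)]
green_handle [(array([270.2, 267.2]), 0.7)]
green_crossbar [(array([298. , 248.2]), 0.66), (array([281.9, 198.1]), 0.28)]
0.9
```

View pics/top0.png

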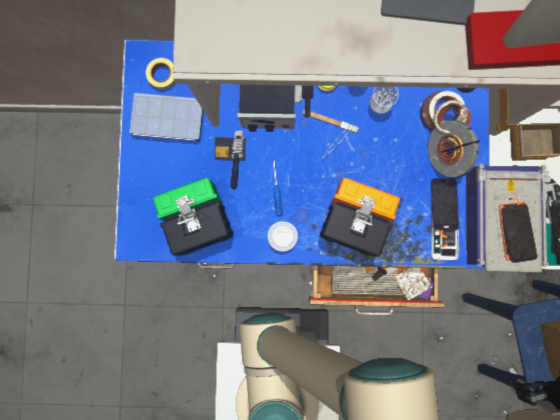

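View pics/side0.png

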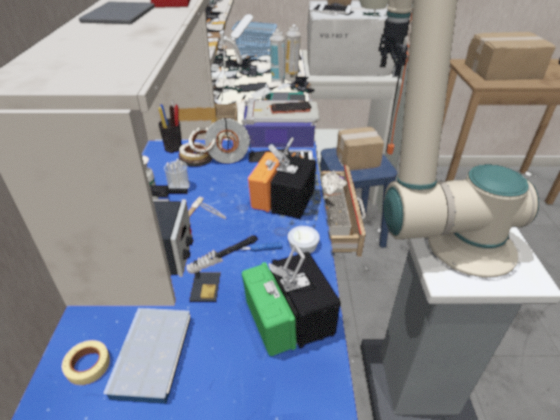

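Run:
```python
from h import *
np.set_printoptions(precision=4,suppress=True)
T,S=viewer.calibration('top'),viewer.calibration('side')
for n,a,b in [('pivot',(364.7,217.1),(286,162.3)),('handle',(368.4,197.5),(269,148.2)),('cross',(362.9,226.1),(286.8,142.4)),('keeper',(365.9,195.8),(267.5,159.3)),('case',(353.4,220.4),(280.4,201.7)),('gh',(177.5,197.8),(270.2,267.2)),('gc',(182,220.3),(298,248.2))]:
    X=tri([ray(T,a),ray(S,b)]); print(n,X,proj(T,X)-a,proj(S,X)-b)
```

```text
pivot [ 0.4746 -0.2019  0.1236] [-0.1274  1.2834] [-1.1205 -0.1197]
handle [ 0.5192 -0.2041  0.1668] [-0.0452  0.6287] [-0.5418 -0.0644]
cross [ 0.4615 -0.1893  0.1918] [ 0.3249 -3.9632] [3.4327 0.2818]
keeper [ 0.5252 -0.203   0.1327] [-0.0911  1.2419] [-1.0802 -0.1308]
case [ 0.4817 -0.191  -0.006 ] [ 0.1523 -1.7631] [1.5959 0.1482]
gh [0.5095 0.24   0.1766] [ 0.0017 -0.0203] [0.0257 0.0027]
gc [0.4572 0.2213 0.2064] [ 0.0903 -0.6723] [0.8385 0.079 ]
```

The top view shows the orange case at about (362,213) and the green one at about (190,215), both with open latches. The side view agrees, with the orange loop near (287,145). I'll refine these with the wrist camera.

Run:
```python
from h import *
np.set_printoptions(precision=4,suppress=True)
s=monitor.get_state(); R=np.array(s['tcp_rot']); p=np.array(s['tool_pos'])
W=np.array(viewer.calibration('wrist')['world_from_camera'])
print(R, s['t'])
off=R.T@(W[:3,3]-p); Rc=R.T@W[:3,:3]; print('cam in tcp',off,Rc, viewer.calibration('wrist')['fx'])
a=-0.2
# tool x along case -x or +x ?
for sg in (1,-1):
    x=sg*np.array([np.cos(a),np.sin(a),0]); z=np.array([0,0,-1.]); Rn=np.c_[x,np.cross(z,x),z]
    for P in ([.45,-.2,.40],[.40,-.2,.30],[.56,-.2,.25]):
        q=arm.solve_ik(P,Rn); print(sg,P,None if q is None else np.array(q))
```

```text
[[ 0.9726  0.2326 -0.    ]
 [ 0.2326 -0.9726 -0.0001]
 [-0.      0.0001 -1.    ]] 0.9
cam in tcp [ 0.0673  0.0007 -0.07  ] [[-0.0006 -0.964  -0.266 ]
 [ 1.     -0.0004 -0.0008]
 [ 0.0006 -0.266   0.964 ]] 365.27087062764184
1 [0.45, -0.2, 0.4] [-0.5596  0.1083  1.4875 -0.      1.5458  1.2112]
1 [0.4, -0.2, 0.3] [-0.6195  0.0841  1.7615 -0.      1.2961  1.1513]
1 [0.56, -0.2, 0.25] [-0.46    0.3389  1.5492 -0.      1.2535  1.3108]
-1 [0.45, -0.2, 0.4] [-0.5596  0.1083  1.4875 -0.      1.5458 -1.9304]
-1 [0.4, -0.2, 0.3] [-0.6195  0.0841  1.7615 -0.      1.2961 -1.9903]
-1 [0.56, -0.2, 0.25] [-0.46    0.3389  1.5492 -0.      1.2535 -1.8308]
```

Run:
```python
from h import *
np.set_printoptions(precision=4,suppress=True)
import pickle
def Rt(a):
    x=np.array([np.cos(a),np.sin(a),0]); z=np.array([0,0,-1.]); return np.c_[x,np.cross(z,x),z]
names=['orange_pivot','orange_handle','orange_crossbar','orange_keeper','case_orange']
obs={n:[] for n in names}; 
for i,P in enumerate([[.50,-.15,.37],[.50,-.25,.37]]):
    arm.move_to(P,Rt(-.15))
    if i==0: arm.gripper_to(0.0)
    K=snap('wrist',f'w{i}.png')
    for n in names:
        r=finder.pinpoint('wrist',n)
        print(i,n,[(np.round(q['position'],1),round(q['score'],2)) for q in r[:2]])
        if r: obs[n].append((K,r[0]['position']))
for n in names:
    o=obs[n]
    if len(o)>1:
        X=tri([ray(*k) for k in o]); print(n,X,[proj(K,X)-p for K,p in o])
pickle.dump(obs,open('obs.pkl','wb'))
s=monitor.get_state();print(s['t'],s['width'])
cv2.imwrite('pics/w01.png',cv2.resize(np.hstack([cv2.imread('pics/w0.png'),cv2.imread('pics/w1.png')]),(800,300)))
```

```text
0 orange_pivot [(array([336.8, 195.1]), 0.65)]
0 orange_handle [(array([355.5, 159.3]), 0.55)]
0 orange_crossbar [(array([340.4, 240. ]), 0.73)]
0 orange_keeper [(array([348.4, 143.5]), 0.87)]
0 case_orange [(array([316.5, 174.4]), 0.76)]
1 orange_pivot [(array([223.6, 212.7]), 0.86)]
1 orange_handle [(array([223.2, 178.2]), 0.89)]
1 orange_crossbar [(array([204., 257.]), 0.97)]
1 orange_keeper [(array([231.4, 160.3]), 0.61)]
1 case_orange [(array([237. , 183.1]), 0.91), (array([227.2, 211.8]), 0.24)]
orange_pivot [ 0.4793 -0.1972  0.135 ] [array([0.1018, 0.6422]), array([-0.0983, -0.6348])]
orange_handle [ 0.5156 -0.2096  0.171 ] [array([-0.0399, -0.3163]), array([0.0484, 0.3106])]
orange_crossbar [ 0.464  -0.189   0.1947] [array([-0.1453, -0.9993]), array([0.0956, 0.9906])]
orange_keeper [ 0.5224 -0.212   0.1321] [array([-0.0394, -0.3316]), array([0.052 , 0.3256])]
case_orange [ 0.4722 -0.1919 -0.0042] [array([-0.1516, -1.4445]), array([0.1688, 1.4302])]
4.7417 0.00011605241562161994
```

View pics/w01.png

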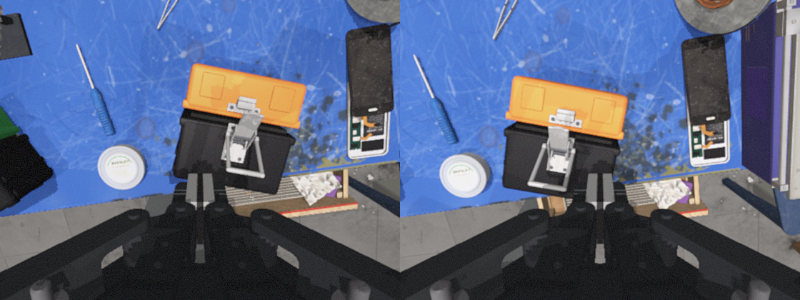

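Both wrist views show the orange case with its lever leaning over the lid (left frame: keeper about (348,143), crossbar about (340,240) at full size) and the loop leaning back over the body. This matches the detections, so I'll fit the case model to them.

```bash
cat > fit.py <<'E'
from h import *
import pickle
from scipy.optimize import least_squares
np.set_printoptions(precision=4,suppress=True)
def model(v):
    px,py,a,th,b=v; ex=np.array([np.cos(a),np.sin(a),0]); o=np.array([px,py,0])
    f=lambda x,z:o+ex*x+[0,0,z]
    lx,lz=-.015*np.cos(th),.126+.015*np.sin(th)
    return {'orange_pivot':f(0,.126),'orange_handle':f(-.063*np.cos(th),.126+.063*np.sin(th)),
     'orange_crossbar':f(lx-.061*np.sin(b),lz+.061*np.cos(b)),'orange_keeper':f(.0503,.1205),'case_orange':f(0,0)}
obs=[(n,K,p,1.) for n,l in pickle.load(open('obs.pkl','rb')).items() for K,p in l]
T,S=viewer.calibration('top'),viewer.calibration('side')
for n,a,b in [('orange_pivot',(364.7,217.1),(286,162.3)),('orange_handle',(368.4,197.5),(269,148.2)),('orange_crossbar',(362.9,226.1),(286.8,142.4)),('orange_keeper',(365.9,195.8),(267.5,159.3)),('case_orange',(353.4,220.4),(280.4,201.7))]:
    obs+=[(n,T,a,1.),(n,S,b,1.)]
def res(v,raw=False):
    m=model(v); r=[(proj(K,m[n])-p) for n,K,p,w in obs]
    if raw: return r
    return np.concatenate([(x*w) for x,(n,K,p,w) in zip(r,obs)])
s=least_squares(res,[.475,-.2,-.2,2.35,.35],loss='soft_l1',f_scale=1.5)
if __name__=='__main__':
    print(s.x); [print(o[0],r) for o,r in zip(obs,res(s.x,1))]
    J=s.jac; print(np.sqrt(np.diag(np.linalg.inv(J.T@J)))*2)
    print(model(s.x))
E
python3 fit.py
```

```text
[ 0.4752 -0.1937 -0.3705  2.3382  0.3897]
orange_pivot [-4.8728  3.0374]
orange_pivot [-1.58    1.2349]
orange_handle [-0.1033 -0.6734]
orange_handle [-0.2317 -0.0091]
orange_crossbar [-0.2637 -0.7588]
orange_crossbar [0.7985 1.1125]
orange_keeper [-2.565  -1.4793]
orange_keeper [ 1.6625 -1.4265]
case_orange [ 1.3447 -3.3638]
case_orange [ 0.7846 -0.3449]
orange_pivot [-3.4161  0.917 ]
orange_pivot [-1.2613  0.7551]
orange_handle [2.5884 1.9019]
orange_handle [ 0.6942 -2.58  ]
orange_crossbar [ 0.2945 -4.7561]
orange_crossbar [ 2.7916 -0.1491]
orange_keeper [2.8642 3.1574]
orange_keeper [0.206  1.9171]
case_orange [1.4033 0.612 ]
case_orange [ 3.8548 -2.0345]
[0.0012 0.0009 0.0251 0.0308 0.0345]
{'orange_pivot': array([ 0.4752, -0.1937,  0.126 ]), 'orange_handle': array([ 0.5159, -0.2095,  0.1713]), 'orange_crossbar': array([ 0.4633, -0.1891,  0.1932]), 'orange_keeper': array([ 0.522 , -0.2119,  0.1205]), 'case_orange': array([ 0.4752, -0.1937,  0.    ])}
```

```bash
cat > mv.py <<'E'
from h import *
import json
def frame(a): return np.array([np.cos(a),np.sin(a),0]),np.array([-np.sin(a),np.cos(a),0])
def Rt(a):
    x=frame(a)[0]; z=np.array([0,0,-1.]); return np.c_[x,np.cross(z,x),z]
def tcp(c,x,z,y=0):
    "TCP for fingertip centre at case x,y and world z"
    ex,ey=frame(c['yaw']); return np.array([c['px'],c['py'],0])+ex*x+ey*y+[0,0,z+.073]
E
python3 - <<'E'
import fit
from fit import *; from mv import *
from scipy.optimize import least_squares
obs_=pickle.load(open('obs.pkl','rb')); ang=[]
for i in (0,1):
    im=cv2.imread(f'pics/w{i}.png'); h=cv2.cvtColor(im,cv2.COLOR_BGR2HSV)
    m=cv2.inRange(h,(8,150,120),(22,255,255))
    n,l,st,_=cv2.connectedComponentsWithStats(m); k=1+np.argmax(st[1:,4]); v,u=np.nonzero(l==k)
    K=obs_['orange_keeper'][i][0]
    pts=np.array([atz(K,p,.107)[:2] for p in zip(u,v)],np.float32)
    r=cv2.minAreaRect(pts); print(r)
    b=cv2.boxPoints(r); e=[b[1]-b[0],b[2]-b[1]]; e=max(e,key=np.linalg.norm)
    a=np.arctan2(e[1],e[0])-np.pi/2; a=(a+np.pi/2)%np.pi-np.pi/2; ang.append(a)
print(ang); yaw=np.mean(ang)
r=least_squares(lambda v:np.r_[res(np.r_[v[:2],v[4],v[2:4]]),(v[4]-yaw)/.005],[.475,-.2,2.35,.35,yaw],loss='soft_l1',f_scale=1.5).x
print(r)
c=dict(px=r[0],py=r[1],yaw=r[4],th=r[2],b=r[3]); json.dump(c,open('c.json','w'))
R=Rt(c['yaw']); cx=-.015*np.cos(c['th'])-.061*np.sin(c['b']); print('cross x',cx)
x0=cx-.011-.0025-.02
arm.move_to(tcp(c,x0,.235),R)
arm.movel(tcp(c,x0,.183),speed=.1)
f0=np.array(monitor.get_state()['wrist_force'])
arm.movel(tcp(c,.022,.183),speed=.06)
s=monitor.get_state(); print(np.array(s['wrist_force'])-f0,s['t'])
arm.movel(tcp(c,.022,.26),speed=.15)
arm.move_to(tcp(c,.03,.29),R)
K=snap('wrist','w2.png')
for n in ['orange_handle','orange_crossbar','orange_keeper']:
    q=finder.pinpoint('wrist',n); print(n,[(np.round(k['position'],1),round(k['score'],2)) for k in q[:2]])
ex,ey=frame(c['yaw']); o=np.array([c['px'],c['py'],0])
print('exp handle',proj(K,model(np.r_[r[:2],r[4],r[2:4]])['orange_handle']),'keeper',proj(K,o+ex*.0503+[0,0,.1205]),'cross',proj(K,o+ex*.064+[0,0,.1115]))
print(monitor.get_state()['t'])
E
```

```text
((0.5267128944396973, -0.21281763911247253), (0.15247362852096558, 0.056924473494291306), 70.69046783447266)
((0.5267150402069092, -0.213049978017807), (0.1530521661043167, 0.05789269879460335), 70.8293685913086)
[np.float32(-0.33701503), np.float32(-0.33459067)]
[ 0.475  -0.1942  2.3368  0.393  -0.3407]
cross x -0.012963072670223353
[ 0.3433 -0.2248 -0.5427] 7.2417
orange_handle [(array([280.6, 177. ]), 0.97)]
orange_crossbar [(array([278.3, 140.6]), 0.96)]
orange_keeper [(array([280. , 157.7]), 0.93)]
exp handle [279.0946 175.4025] keeper [279.2593 155.7212] cross [279.2704 138.4983]
8.3583
```

View pics/w2.png

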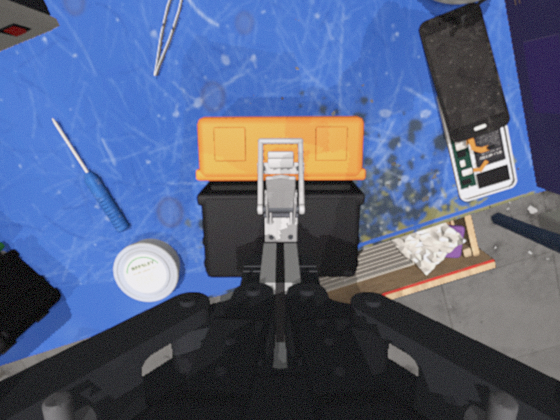

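The loop has fallen over the keeper: crossbar at row 140, keeper at row 157, handle as expected at (280,177). Next I'll swing the lever up and check the hook before going over centre.

```bash
cat >> mv.py <<'E'
def way(th):
    "fingertip centre x, z for lever angle th"
    if th>1.57: return -.063*np.cos(th)+.012, .126+.063*np.sin(th)-.012
    r=.051+.007*(1.57-th)/1.57
    return -r*np.cos(th)+.0015*np.sin(th)+.011, .126+r*np.sin(th)+.0015*np.cos(th)
def swing(c,ths,speed=.06):
    for th in ths:
        x,z=way(th); arm.movel(tcp(c,x,z),speed=speed)
        s=monitor.get_state(); print(round(th,2),np.round(s['wrist_force'],1),round(s['t'],2))
E
python3 - <<'E'
from mv import *
c=json.load(open('c.json')); R=Rt(c['yaw'])
x,z=way(c['th'])
arm.movel(tcp(c,x+.010,.25)); arm.movel(tcp(c,x+.010,z),speed=.12)
swing(c,np.linspace(2.25,1.45,5))
K=snap('wrist','w3.png')
for n in ['orange_handle','orange_crossbar','orange_keeper']:
    q=finder.pinpoint('wrist',n); print(n,[(np.round(k['position'],1),round(k['score'],2)) for k in q[:2]])
ex,ey=frame(c['yaw']); o=np.array([c['px'],c['py'],0])
print('keeper',proj(K,o+ex*.0503+[0,0,.1205]),'cross',proj(K,o+ex*.0535+[0,0,.1145]))
E
```

```text
2.25 [-0.5  0.4 -0.9] 10.17
2.05 [-0.2  0.4 -0.2] 10.53
1.85 [ 0.2 -0.7  0.3] 10.88
1.65 [-0.4 -0.4 -0.4] 11.24
1.45 [ 0.  -0.3 -0.1] 11.57
orange_handle []
orange_crossbar []
orange_keeper [(array([281.8, 148.7]), 0.69)]
keeper [278.74621931 143.28072653] cross [278.77897026 136.24714474]
```

View pics/w3.png

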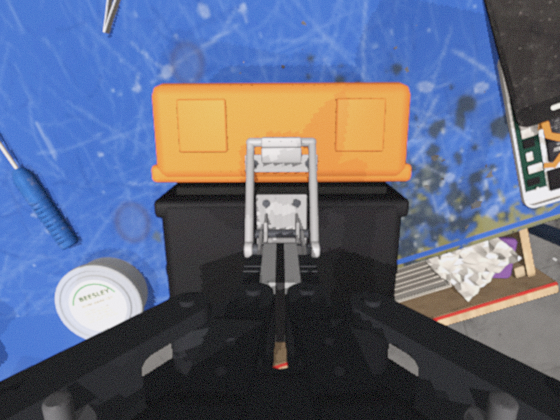

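The crossbar (row about 142) disappears under the keeper's lip between columns 262 and 302, so it's hooked. I'll continue over centre.

Run:
```python
from mv import *
c=json.load(open('c.json')); R=Rt(c['yaw'])
swing(c,np.r_[np.linspace(1.25,.25,6),.1,.03])
x,z=way(.03)
arm.movel(tcp(c,x,.20)); arm.move_to(tcp(c,.02,.29),R)
K=snap('wrist','w4.png'); snap('side','s4.png')
for n in ['orange_handle','orange_crossbar','orange_keeper']:
    q=finder.pinpoint('wrist',n); print(n,[(np.round(k['position'],1),round(k['score'],2)) for k in q[:2]])
ex,ey=frame(c['yaw']); o=np.array([c['px'],c['py'],0])
print('keeper',proj(K,o+ex*.043+[0,0,.122]),'cross',proj(K,o+ex*.046+[0,0,.115]),'handle',proj(K,o-ex*.063+[0,0,.126]))
a=cv2.imread('pics/w4.png');b=cv2.resize(cv2.imread('pics/s4.png')[110:250,220:360],(420,420))
cv2.imwrite('pics/c4.png',cv2.resize(np.hstack([a,b]),(800,343)))
print(monitor.get_state()['t'])
```

```text
1.25 [ 2.7 -0.3 -0.2] 12.09
1.05 [ 1.2 -0.5  0.1] 12.42
0.85 [ 0.5 -0.2  2.3] 12.75
0.65 [ 0.4 -0.1  1.1] 13.08
0.45 [-0.3  0.1 -0.3] 13.42
0.25 [ 1.1 -0.1  0.5] 13.76
0.1 [-0.6  0.4 -0.2] 14.05
0.03 [0.6 0.2 0.8] 14.3
orange_handle []
orange_crossbar []
orange_keeper [(array([279.1, 152.9]), 0.8)]
keeper [279.66533408 150.47172155] cross [279.68018125 145.83977955] handle [279.72600664 266.93642463]
15.7
```

View pics/c4.png

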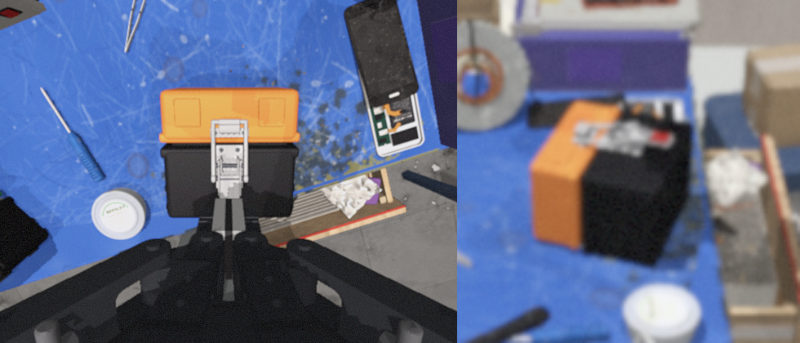

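The lid gap is closed, the loop is on the keeper, and the lever with its red pad lies flat on the body. The gripper is well clear, so I'll hand in.

```bash
python3 -c "
from rig import arm
print(arm.close_job())"
```

```text
the job is handed in; nothing more can be done
None
```

I flipped the orange case's loop over its keeper and swung the lever over centre until it lay flat; the last images show the lid drawn shut. I didn't touch the green case, and I handed the job in at about 16 s of the 38 s.

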